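# Cap a sauce canister with the locking clamp

## Task

Press the white cap home on the orange sauce canister with the counter clamp: squeeze the two red handles together until they go over centre and stay locked when you let go, then pull the yellow release lever so the clamp springs open, leaving the cap home and the lever let go. Squeeze and pull only as hard as it takes (about 12 N on the handles, 5 N on the lever; more than 24 N on a handle or 20 N on the lever bends them), and leave the bottles and the shaker standing where they are.

Things in the scene. Friction and masses are not known exactly. Their poses are not given: they have to be found in the camera images.
- clamp: Capping clamp, fixed to the counter: locking pliers lying flat on a blue plate 330 x 90 x 10 mm (x -145 to 185). Origin at counter level; +x runs from handles to canister, +y from fixed to moving handle. Grey head block x 0 to 54 mm, y +-25, top z 72. Orange canister, 46 mm across, in a cradle at x 90 to 185, top z 78. Handles and lever lie at z 55; nothing is higher than 85.
- fixed_handle: Red handle that does not move: round bar 12 mm thick, 55 mm above the counter, along clamp x from -3 to -118 mm at clamp y -12 mm. Origin at its head end (clamp x -3), axes as the clamp's. A grey foot 14 mm square stands under it at clamp x -112.
- handle_grip: Red bar of the moving handle, 12 mm thick, 55 mm above the counter. Turns level about a pivot at clamp (0, 12) mm. Origin on its centre line 85 mm from the pivot; bar from 30 to 130 mm from the pivot, own x along it towards the pivot. 85 mm behind the pivot the handles measure about 58 mm over their outsides when open, 36 mm when locked (bars then parallel).
- lever_tab: Upright yellow tab on the end of the release lever, 12 (along the lever) x 10 mm, from z 49 to 85 mm. Origin on its centre line at z 55. The lever turns about an upright pin at clamp (-135, -12) mm and at rest points straight back: tab at clamp (-180, -12). Pull it sideways towards clamp -y, away from the moving handle.
- handle (a joint): Moving handle's angle, rad: 0 = open (sprung open), 0.26 = parallel to the fixed handle, on its stop, locked. Squeezing stiffens to a peak (10 to 14 N, 85 mm from the pivot), then goes easy at the centre, 0.235; beyond it the handle stays locked by itself, short of it it springs open. Squeezing drives the ram and the cap forward.
- lever (a joint): Release lever's angle, rad: 0 = rest (spring return), 0.24 = hard stop; grows as the tab is pulled to clamp -y. With the handles locked it levers them apart and they spring open at about 0.2 (9 mm at the tab, about 5 N), only some 2 mm of tab travel before the stop.
- cap (a joint): How far the white cap (49 mm across, 12 mm rim) has gone forward onto the canister, m: 0 to 0.003 at the start (a gap shows under its rim), about 0.010 = home; 0.0085 or more counts as home. It is stiff (4 N) and stays where it is pushed.
- sauce_white: White sauce bottle, 56 mm across, 150 mm tall, loose; origin at the centre of its underside. Leave it alone.
- sauce_orange: Orange sauce bottle with a red cap, 56 mm across, 150 mm tall, loose; origin at the centre of its underside. Leave it alone.
- shaker: Clear spice jar with an orange lid, 64 mm across, 95 mm tall, loose; origin at the centre of its underside. Leave it alone.

How it is judged:
By the outcome, as a careful person would: the job done as asked, in the order asked, and still so for the second after the job is handed in, with the robot touching nothing.
It also fails if it takes over 64 s, if anything falls off the work surface, if the arm or the gripper's body presses on something with over 40 N, if the wrist force passes 120 N, or if a joint passes its speed limit or range.

## Robot

A 6-joint arm with a two-finger parallel gripper is mounted at the origin on the work surface. World frame = base frame: x ahead of the robot, y to its left, z up, the work surface at z = 0. Lengths are in m, angles in rad, forces in N, time in s.
With the tool pointing down it reaches from about 0.375 to 0.9 m from the base axis. Payload 3.1 kg.
Tool frame: the origin (TCP) lies at the very end of the fingers, on their centre line; the grasp point (between the pads) lies 19 mm behind it (grip_depth is the distance from the TCP to the grasp point, in m); z points along the fingers, y is the line along which they close (so a half turn about z gives the same grasp; the last joint's range is limited). The gripper opens to 85 mm and grips with 20 to 120 N. Pads are 22 mm wide; open, the fingers measure 114 mm over their backs; the gripper's body (76 mm by 85 mm) begins 54 mm behind the grasp point. The pads swing forward as they close: fully open they stand 13 mm farther back than shut.
Start: joints at [1.163, 0.527, 1.433, -0, 1.181, -0.178], TCP at [0.142, 0.609, 0.231] pointing down, gripper open.
Joint ranges: [-3.08, 3.08], [-0.75, 2.2], [0.22, 2.44], [-1.43, 4.57], [0, 2.65], [-2.85, 2.85]. Speed limits (rad/s): [2.79, 2.79, 3.14, 3.14, 3.14, 3.14].

## Interface

Orientations are given as a unit quaternion [x, y, z, w].
In Python, from station import * gives the robot as it stands.
- The arm moves only by the tool apply_moves, never from a script. Its argument "plan" is a list of rows, each a list of 7 numbers: the shift along the tool's x, y, z in m, then the turn, a rotation vector about the tool's x, y, z in rad, then the gripper command: -1 is fully open, 1 is shut, values between are in proportion. In form: [[dx, dy, dz, wx, wy, wz, jaw], ...]. A call has 1 to 8 rows; each row shifts and turns the commanded pose from where the row before left it, along the tool's axes as they then stand; what a row does not reach is not made up. A row lasts 1/8 s, in which the tool goes at most 62.5 mm and 10.7 degrees, less where a joint would pass 70% of its speed; a pose out of reach is approached as far as the arm can. A call is refused whole if a number of a shift passes 0.0625 or a number of a turn 0.188, either way. A call with a gripper value outside its range is refused whole. The fingers move at their own pace and stop on an object; "force" is the grip in N (left out, the last holds). Time passes only in rows, so rows that do not move let the fingers close. It gives the time, the measured TCP pose, the force, the opening and the grip force at its end, in the units of the state.
- sense(): the state, without advancing time (a new reading comes with each control period).
- snapshot(name): name is "scene" or "top" or "wrist"; returns the picture (480x640x3 uint8, red, green, blue); there is no depth.
- calibration(name): a dict with "camera_matrix" (3x3 intrinsics, pixels), "k1" (the pictures are not rectified: a ray, as slopes to the right and down, at radius r is drawn at 1 + k1 r^2 times it, then the intrinsics apply), "R" (3x3) and "t" (3): a world point X has camera coordinates R X + t; the wrist camera has in their place "mount" (4x4, takes a point from camera to tool coordinates, whose origin is the TCP and whose axes are the flange's). Camera axes: x right, y down, z forward; pixel columns grow to the right and rows downward; lengths in m; the calibration is good to about 2 mm. A picture is of the moment at which its call begins: read the wrist's pose just before it. calibration takes no time and is no camera call.
- sign_off(): hands the job in; it is judged then, once.
The state is a dict: "t": time; "q": joint angles; "qd": joint speeds; "tau": joint torques, N m; "tcp_pos": TCP position; "tool_rot": TCP orientation; "force": force on the tool from outside, world axes, zero at the start; "ft_torque": the same for the moment, N m; "finger_gap": opening from 0.0 (shut) to 1.0 (fully open); "gripper_force": force on a finger pad.
Only numpy, scipy, OpenCV 4.12 (cv2) and the standard library are available. Lean on these libraries where they do the work, as an engineer would, in place of code of your own. Each camera call takes 0.05 s, during which the arm holds its last target. There are 200 camera calls.

## Working session

There is one attempt and no reset: what is moved stays moved. The work goes in short steps, Python scripts to look and compute and a tool call to move; the robot and the scene stay as the last step left them, time stands still between calls to the robot, and variables do not carry over. Pictures are saved under pics/ and viewed, at most 10 in all, crops included, and the job is handed in when it is done.

Besides the shell and the picture viewer there is one more tool, called after "Emit:" as name([rows], argument=value, ...), one row to a line, values as JSON. apply_moves: Moves the arm, as the interface text tells. Its arguments: {"type":"object","properties":{"plan":{"type":"array"},"force":{"type":"number"}},"required":["plan"]}

```bash
mkdir -p pics; cat > h.py <<'E'
from station import *
import numpy as np, cv2
from scipy.spatial.transform import Rotation as Ro
def save(n,im): cv2.imwrite('pics/'+n+'.png',im[:,:,::-1])
def cam(name,s=None):
    c=calibration(name);K=np.array(c['camera_matrix'])
    if name=='wrist':
        M=np.array(c['mount']);Rt=Ro.from_quat(s['tool_rot']).as_matrix()
        Rw=Rt@M[:3,:3];o=Rt@M[:3,3]+np.array(s['tcp_pos'])
    else:
        R=np.array(c['R']);Rw=R.T;o=-R.T@np.array(c['t'])
    return K,c['k1'],Rw,o
def ray(C,px):
    K,k,Rw,o=C
    d=np.array([(px[0]-K[0,2])/K[0,0],(px[1]-K[1,2])/K[1,1]]);u=d.copy()
    for _ in range(20): u=d/(1+k*(u@u))
    v=Rw@np.array([u[0],u[1],1]);return o,v/np.linalg.norm(v)
def onz(C,px,z):
    o,v=ray(C,px);return o+v*(z-o[2])/v[2]
def tri(C1,p1,C2,p2):
    A=np.zeros((3,3));b=np.zeros(3)
    for C,p in((C1,p1),(C2,p2)):
        o,v=ray(C,p);P=np.eye(3)-np.outer(v,v);A+=P;b+=P@o
    return np.linalg.solve(A,b)
E
python3 - <<'E'
from h import *
s=sense();print(s)
for n in('scene','top','wrist'):
    im=snapshot(n);save(n+'0',im);np.save(n+'0.npy',im)
    C=cam(n,s);print(n,C[0].tolist(),C[1],C[3],C[2][:,2])
a=[cv2.imread(f'pics/{n}0.png') for n in('top','scene')]
E
```

```text
{'t': 0.0, 'q': array([ 1.16354462e+00,  5.28457691e-01,  1.43389659e+00,  8.81707103e-06,
        1.18139801e+00, -1.78543623e-01]), 'qd': array([-0.00143976,  0.00143344,  0.00034776, -0.00021389,  0.00026209,
       -0.0018208 ]), 'tau': array([-8.33031736e-04, -4.42351842e+01, -1.78026026e+01, -1.99175943e-04,
        8.52633908e-03, -8.72034125e-07]), 'tcp_pos': array([0.14140867, 0.60806208, 0.23034064]), 'tool_rot': array([ 1.14106575e-01,  9.93467928e-01, -1.03265430e-03, -3.15676864e-04]), 'force': array([-0.12299433, -1.12970445,  0.26957607]), 'ft_torque': array([ 0.03555793, -0.01085112,  0.03644743]), 'gripper_force': 0.0, 'finger_gap': 0.9950089465142579}
scene [[619.1312033874666, 0.0, 314.775634433823], [0.0, 619.1312033874666, 243.47928971639948], [0.0, 0.0, 1.0]] -0.048961045304636686 [0.81777584 0.39452061 0.80720631] [-0.25975285 -0.44519733 -0.85692928]
top [[569.4545312668897, 0.0, 315.8865091489998], [0.0, 569.4545312668897, 234.58231659861613], [0.0, 0.0, 1.0]] -0.009562230221910037 [0.55535598 0.01912992 0.85187667] [ 0.0555485  -0.0035971  -0.99844951]
wrist [[335.18757756704537, 0.0, 314.0143051229949], [0.0, 335.18757756704537, 240.13292895732454], [0.0, 0.0, 1.0]] -0.022706644298329044 [0.06720624 0.6243982  0.37329769] [ 0.29444201 -0.06947215 -0.95314087]
```

View pics/top0.png

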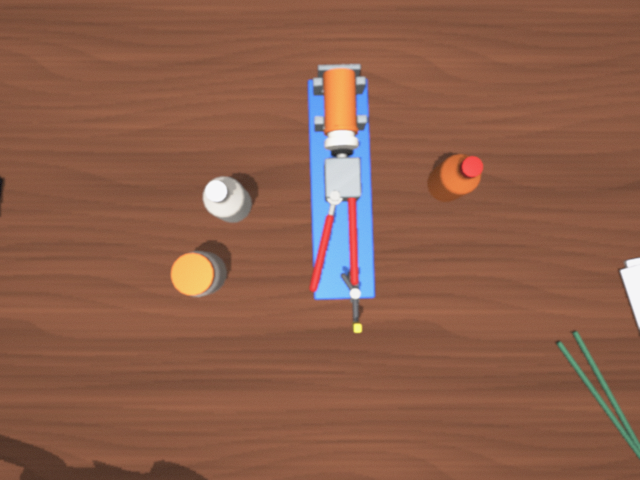

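View pics/scene0.png

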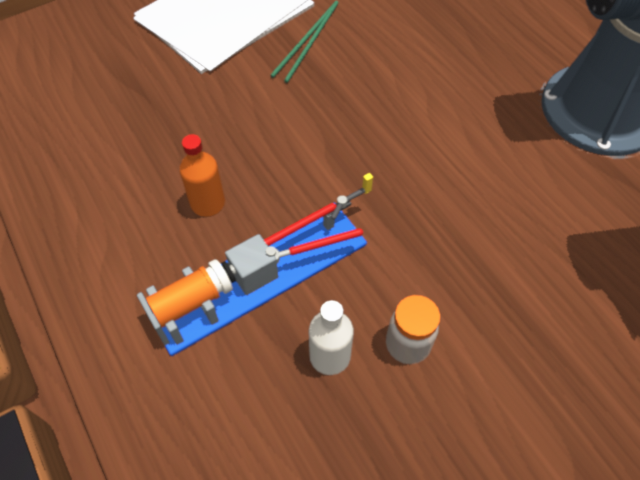

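The top view has clamp +x pointing up (world +x) and the moving handle on the left (+y). The yellow tab is at about (357,328), the head at (343,178), and the red bars end at about (315,290) and (354,283). The scene view shows the same layout, with the tab at (368,183).

```bash
cat > m.py <<'E'
from h import *
def masks(im):
    h=cv2.cvtColor(im,cv2.COLOR_RGB2HSV);H,S,V=cv2.split(h)
    return {'red':((H<4)|(H>174))&(S>200)&(V>110),'yel':(H>22)&(H<35)&(S>150)&(V>110),'blue':(H>100)&(H<125)&(S>150)&(V>80)}
def comps(m,amin):
    n,l,st,c=cv2.connectedComponentsWithStats(m.astype(np.uint8))
    return [(np.argwhere(l==i)[:,::-1].astype(float),c[i]) for i in range(1,n) if st[i,4]>=amin]
def ends(p):
    c=p.mean(0);u=np.linalg.svd(p-c,full_matrices=False)[2][0];t=(p-c)@u
    return c+u*t.min(),c+u*t.max()
E
python3 - <<'E'
from m import *
D={}
for n in('top','scene'):
    im=np.load(n+'0.npy');C=cam(n);m=masks(im)
    print(n)
    for p,c in comps(m['red'],60):
        e=ends(p);print('red',len(p),c.round(1),[x.round(1) for x in e],[onz(C,x,.055).round(4) for x in e])
    for p,c in comps(m['yel'],15): print('yel',len(p),c.round(1),onz(C,c,.067).round(4)); D[n]=(C,c)
    p=comps(m['blue'],300)
    q=np.vstack([a for a,_ in p]).astype(np.float32);r=cv2.minAreaRect(q);b=cv2.boxPoints(r)
    print('blue',[(x.round(1),onz(C,x,.01).round(4)) for x in b])
if len(D)==2: print(tri(*D['top'],*D['scene']))
E
```

```text
top
blue [(array([309.,  81.], dtype=float32), array([0.8335, 0.0271, 0.01  ])), (array([322.,  81.], dtype=float32), array([0.8336, 0.0075, 0.01  ])), (array([322., 145.], dtype=float32), array([0.7363, 0.0073, 0.01  ])), (array([309., 145.], dtype=float32), array([0.7362, 0.0267, 0.01  ]))]
scene
red 250 [191.8 143.1] [array([183.1, 138.8]), array([201.1, 147.7])] [array([ 0.669 , -0.2708,  0.055 ]), array([ 0.6523, -0.2392,  0.055 ])]
red 93 [299.3 220.8] [array([330.9, 203.8]), array([265.1, 239.2])] [array([ 0.5344, -0.0425,  0.055 ]), array([ 0.6467, -0.039 ,  0.055 ])]
red 146 [302.8 224.2] [array([334.5, 207. ]), array([268., 243.])] [array([ 0.5328, -0.0349,  0.055 ]), array([ 0.6462, -0.0313,  0.055 ])]
red 150 [328. 242.] [array([362.3, 232. ]), array([291.9, 252.6])] [array([0.5216, 0.0225, 0.055 ]), array([ 6.25e-01, -1.00e-04,  5.50e-02])]
yel 132 [367.4 181.5] [ 0.4713 -0.0417  0.067 ]
blue [(array([147.5, 315.2], dtype=float32), array([ 0.8392, -0.0405,  0.01  ])), (array([343.6, 203.5], dtype=float32), array([ 0.5   , -0.0589,  0.01  ])), (array([366.7, 243.9], dtype=float32), array([0.5099, 0.0213, 0.01  ])), (array([170.5, 355.7], dtype=float32), array([0.836 , 0.0317, 0.01  ]))]
```

```bash
sed -i "s/(S>200)&(V>110)/(S>185)\&(V>90)/;s/(H>22)&(H<35)&(S>150)&(V>110)/(H>21)\&(H<36)\&(S>130)\&(V>90)/" m.py
sed -i "s/(H>100)&(H<125)&(S>150)&(V>80)/(H>98)\&(H<125)\&(S>150)\&(V>60)/" m.py
python3 - <<'E'
from m import *
im=np.load('top0.npy');h=cv2.cvtColor(im,cv2.COLOR_RGB2HSV)
print(h[327:330,356:359].tolist(),h[240,350:356].tolist(),h[200,320].tolist())
D={};F={}
for n in('top','scene'):
    im=np.load(n+'0.npy');C=cam(n);m=masks(im)
    m['red']=cv2.morphologyEx(m['red'].astype(np.uint8),cv2.MORPH_CLOSE,np.ones((3,3)))
    print(n)
    for p,c in comps(m['red'],60):
        e=ends(p);print('red',len(p),[x.round(1) for x in e],[onz(C,x,.055).round(4) for x in e])
    for p,c in comps(m['yel'],8): print('yel',len(p),c.round(1),onz(C,c,.067).round(4)); D[n]=(C,c)
if len(D)==2: print('tab',tri(*D['top'],*D['scene']))
E
```

```text
[[[30, 109, 247], [30, 108, 246], [30, 110, 247]], [[30, 108, 247], [30, 108, 246], [30, 109, 247]], [[30, 108, 247], [30, 107, 246], [30, 109, 247]]] [[177, 169, 222], [1, 179, 237], [1, 169, 244], [1, 164, 245], [1, 173, 242], [0, 179, 233]] [105, 135, 247]
top
yel 47 [356.4 326.9] [ 0.4726 -0.0395  0.067 ]
scene
red 308 [array([187.3, 135.3]), array([196., 153.])] [array([ 0.6603, -0.2739,  0.055 ]), array([ 0.6638, -0.2337,  0.055 ])]
red 540 [array([334.8, 204.6]), array([265.9, 241.7])] [array([ 0.5302, -0.0385,  0.055 ]), array([ 0.6477, -0.0348,  0.055 ])]
red 463 [array([362.2, 230.8]), array([290.5, 250.9])] [array([0.5206, 0.0207, 0.055 ]), array([ 0.6252, -0.0035,  0.055 ])]
yel 148 [367.3 181.8] [ 0.4718 -0.0413  0.067 ]
tab [ 0.47305045 -0.03939952  0.07000192]
```

```bash
sed -i "s/(S>185)&(V>90)/(S>150)\&(V>90)/;s/(S>130)&(V>90)/(S>85)\&(V>90)/;s/(S>150)&(V>60)/(S>110)\&(V>60)/" m.py
python3 - <<'E'
from m import *
D={};F={}
for n in('top','scene'):
    im=np.load(n+'0.npy');C=cam(n);m=masks(im);F[n]=[C]
    m['red']=cv2.morphologyEx(m['red'].astype(np.uint8),cv2.MORPH_CLOSE,np.ones((3,3)))
    print(n)
    for p,c in comps(m['red'],60):
        e=ends(p);print('red',len(p),[x.round(1) for x in e],[onz(C,x,.055).round(4) for x in e]);F[n].append(e)
    for p,c in comps(m['yel'],8): print('yel',len(p),c.round(1),onz(C,c,.067).round(4)); D[n]=(C,c)
    q=np.vstack([a for a,_ in comps(m['blue'],200)]).astype(np.float32);b=cv2.boxPoints(cv2.minAreaRect(q))
    print('blue',[onz(C,x,.01).round(4)[:2].tolist() for x in b])
print('tab',tri(*D['top'],*D['scene']))
for a in F['top'][1:]:
  for b in F['scene'][1:]:
    for x in a:
      for y in b:
        P=tri(F['top'][0],x,F['scene'][0],y)
        r=max(np.linalg.norm(np.cross(P-ray(F[k][0],z)[0],ray(F[k][0],z)[1])) for k,z in(('top',x),('scene',y)))
        if r<.004: print(P.round(4),r.round(4))
E
```

```text
top
red 378 [array([461., 172.]), array([480.8, 161.4])] [array([ 0.6889, -0.1885,  0.055 ]), array([ 0.704 , -0.2167,  0.055 ])]
red 535 [array([351.5, 197.9]), array([354.2, 284. ])] [array([ 0.6515, -0.0337,  0.055 ]), array([ 0.5308, -0.0373,  0.055 ])]
red 489 [array([330.3, 215.6]), array([311.6, 290.9])] [array([ 0.6265, -0.0039,  0.055 ]), array([0.521, 0.022, 0.055])]
yel 88 [356.8 327.4] [ 0.472  -0.0401  0.067 ]
blue [[0.835, 0.0301], [0.8383, -0.061], [0.5101, -0.0705], [0.5071, 0.0185]]
scene
red 308 [array([187.3, 135.3]), array([196., 153.])] [array([ 0.6603, -0.2739,  0.055 ]), array([ 0.6638, -0.2337,  0.055 ])]
red 555 [array([335.2, 204.5]), array([265.4, 241.8])] [array([ 0.5295, -0.0382,  0.055 ]), array([ 0.6484, -0.0349,  0.055 ])]
red 471 [array([362.2, 230.7]), array([290. , 251.1])] [array([0.5205, 0.0206, 0.055 ]), array([ 0.626 , -0.0036,  0.055 ])]
yel 150 [367.3 181.9] [ 0.4719 -0.0412  0.067 ]
blue [[0.8397, -0.0402], [0.4993, -0.0598], [0.509, 0.0213], [0.8362, 0.0326]]
tab [ 0.47238953 -0.04014694  0.06846101]
[ 0.6778 -0.17    0.1298] 0.0017
[ 0.6832 -0.1853  0.1567] 0.0022
[ 0.6502 -0.0329  0.0596] 0.0009
[ 0.5306 -0.037   0.0574] 0.0003
[ 0.6262 -0.0038  0.055 ] 0.0003
[0.5213 0.0218 0.0573] 0.0002
```

Emit:
apply_moves([
  [-0.02, -0.018, 0, 0, 0, 0, -1],
  [-0.036, -0.0335, 0, 0, 0, 0, -1],
  [-0.036, -0.0335, 0, 0, 0, 0, -1],
  [-0.036, -0.0335, 0, 0, 0, 0, -1],
  [-0.036, -0.0335, 0, 0, 0, 0, -1],
  [-0.036, -0.0335, 0, 0, 0, 0, -1],
  [-0.036, -0.0335, 0, 0, 0, 0, -1],
  [-0.036, -0.0335, 0, 0, 0, 0, -1],
], force=20)

```text
t: 1.15
tcp_pos: [0.35, 0.2997, 0.2313]
tool_rot: [0.114, 0.993, 0.0, 0.0]
force: [0.8, 0.3, 0.3]
finger_gap: 1.001
gripper_force: 0.0
```

Emit:
apply_moves([
  [-0.036, -0.0335, 0, 0, 0, 0, -1],
  [-0.036, -0.0335, 0, 0, 0, 0, -1],
  [-0.036, -0.0335, 0, 0, 0, 0, -1],
  [-0.036, -0.0335, 0, 0, 0, 0, -1],
  [-0.036, -0.0335, 0, 0, 0, 0, -1],
  [-0.036, -0.0335, 0, 0, 0, 0, -1],
  [-0.036, -0.0335, 0, 0, 0, -0.13, -1],
  [-0.02, -0.018, 0, 0, 0, -0.13, -1],
])

```text
t: 2.15
tcp_pos: [0.5609, -0.0068, 0.2311]
tool_rot: [-0.017, 1.0, -0.0, 0.0]
force: [-0.0, 0.1, 0.0]
finger_gap: 1.0
gripper_force: 0.0
```

Emit:
apply_moves([
  [0, 0, 0, 0, 0, 0, -1],
  [0, 0, 0, 0, 0, 0, -1],
])

```text
t: 2.4
tcp_pos: [0.5585, -0.0036, 0.2308]
tool_rot: [-0.015, 1.0, 0.0, -0.001]
force: [0.5, 0.3, -0.5]
finger_gap: 1.003
gripper_force: 0.0
```

```bash
python3 - <<'E'
from m import *
s=sense();im=snapshot('wrist');save('w1',im);np.save('w1.npy',im);C=cam('wrist',s)
print(s['tcp_pos'],Ro.from_quat(s['tool_rot']).as_matrix().round(3).tolist(),s['force'],s['t'],C[3])
m=masks(im)
for p,c in comps(m['red'],200):
    e=ends(p);print('red',len(p),[x.round(1) for x in e],[onz(C,x,.055).round(4) for x in e])
for p,c in comps(m['yel'],60): print('yel',len(p),c.round(1),onz(C,c,.067).round(4))
E
```

```text
[ 0.55854631 -0.00359205  0.23084323] [[-1.0, -0.03, -0.002], [-0.03, 1.0, 0.001], [0.002, 0.001, -1.0]] [ 0.52388675  0.28350682 -0.50129493] 2.4 [ 0.48254495 -0.00746709  0.37392983]
red 1077 [array([342.3, 179.4]), array([312.2, 283.1])] [array([0.5222, 0.0209, 0.055 ]), array([ 0.6301, -0.0043,  0.055 ])]
red 1152 [array([279.8, 187.9]), array([283.7, 304.1])] [array([ 0.5321, -0.038 ,  0.055 ]), array([ 0.6554, -0.0339,  0.055 ])]
red 240 [array([ 96. , 365.8]), array([121. , 365.9])] [array([ 0.742 , -0.2494,  0.055 ]), array([ 0.7408, -0.2202,  0.055 ])]
yel 233 [275.6 123.7] [ 0.4745 -0.0406  0.067 ]
```

View pics/w1.png

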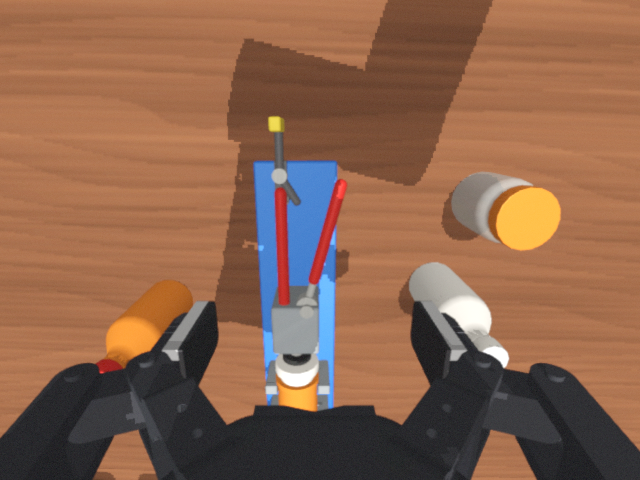

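The wrist view confirms the layout: tab at (276,124), fixed bar x≈280, moving bar (342,180)–(312,283). The bottles are well clear. I'm descending astride both bars.

Emit:
apply_moves([
  [-0.007, -0.01, 0.015, 0, 0, 0, -1],
  [0, 0, 0.035, 0, 0, 0, -1],
  [0, 0, 0.035, 0, 0, 0, -1],
  [0, 0, 0.035, 0, 0, 0, -1],
  [0, 0, 0.03, 0, 0, 0, -1],
  [0, 0, 0.025, 0, 0, 0, -1],
  [0, 0, 0.015, 0, 0, 0, -1],
  [0, 0, 0.01, 0, 0, 0, -1],
])

```text
t: 3.45
tcp_pos: [0.5669, -0.014, 0.0303]
tool_rot: [-0.016, 1.0, 0.0, -0.0]
force: [0.6, 0.3, 0.2]
finger_gap: 0.998
gripper_force: 0.0
```

Emit:
apply_moves([
  [0, 0, 0, 0, 0, 0, -0.8],
  [0, 0, 0, 0, 0, 0, -0.6],
])

```text
t: 3.7
tcp_pos: [0.5676, -0.0142, 0.032]
tool_rot: [-0.016, 1.0, -0.0, 0.001]
force: [-0.6, 1.2, 0.4]
finger_gap: 0.801
gripper_force: 0.2
```

```bash
python3 - <<'E'
from m import *
s=sense();print(s['tcp_pos'],s['force'],s['finger_gap'],s['gripper_force'])
im=snapshot('wrist');save('w2',im)
E
```

```text
[ 0.56762238 -0.01418465  0.03200462] [-0.5787025   1.18182564  0.36337301] 0.8012762211698543 0.2156724315136671
```

View pics/w2.png

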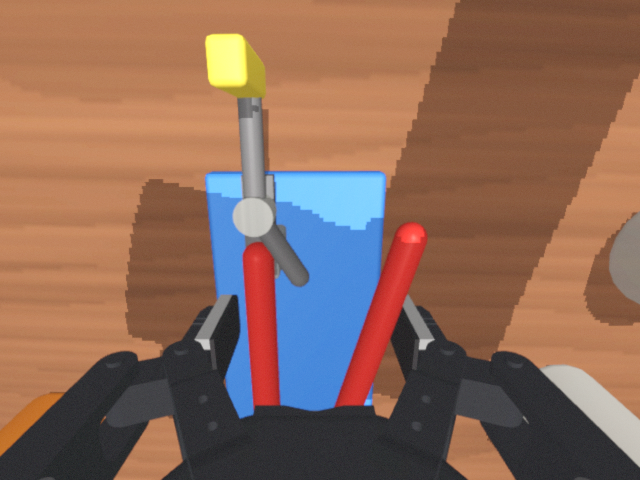

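Both bars lie between the pads with clearance on each side. I'm closing in small steps and shifting towards the fixed bar to match.

Emit:
apply_moves([
  [0, 0, 0.001, 0, 0, 0, -0.5],
  [0, 0, 0, 0, 0, 0, -0.41],
  [0, 0, 0, 0, 0, 0, -0.41],
])

```text
t: 4.12
tcp_pos: [0.5676, -0.0132, 0.0312]
tool_rot: [-0.015, 1.0, 0.0, 0.001]
force: [1.2, 5.6, 3.6]
finger_gap: 0.704
gripper_force: 2.6
```

Emit:
apply_moves([
  [0, -0.001, 0, 0, 0, 0, -0.36],
  [0, -0.001, 0, 0, 0, 0, -0.31],
  [0, -0.001, 0, 0, 0, 0, -0.26],
  [0, -0.001, 0, 0, 0, 0, -0.22],
  [0, 0, 0, 0, 0, 0, -0.22],
])

```text
t: 4.75
tcp_pos: [0.5665, -0.0161, 0.0311]
tool_rot: [-0.015, 1.0, 0.001, -0.0]
force: [-0.4, 8.6, 5.0]
finger_gap: 0.609
gripper_force: 4.1
```

Emit:
apply_moves([
  [0, -0.0015, 0, 0, 0, 0, -0.18],
  [0, -0.0015, 0, 0, 0, 0, -0.14],
  [0, -0.001, 0, 0, 0, 0, -0.09],
  [0, -0.001, 0, 0, 0, 0, -0.04],
  [0, 0, 0, 0, 0, 0, -0.04],
])

```text
t: 5.38
tcp_pos: [0.5665, -0.0228, 0.0304]
tool_rot: [-0.016, 1.0, 0.0, -0.001]
force: [-1.5, 2.6, 1.3]
finger_gap: 0.518
gripper_force: 1.3
```

Emit:
apply_moves([
  [0, -0.0005, 0, 0, 0, 0, 0.0],
  [0, -0.0005, 0, 0, 0, 0, 0.05],
  [0, -0.0005, 0, 0, 0, 0, 0.1],
  [0, 0, 0, 0, 0, 0, 0.13],
  [0, 0, 0, 0, 0, 0, 0.15],
])

```text
t: 6.0
tcp_pos: [0.5679, -0.0239, 0.0305]
tool_rot: [-0.015, 1.0, 0.001, 0.001]
force: [0.9, 6.5, 1.2]
finger_gap: 0.427
gripper_force: 2.9
```

```bash
python3 - <<'E'
from m import *
s=sense();print(s['tcp_pos'],s['force'],s['finger_gap'],s['gripper_force'])
im=snapshot('wrist');save('w3',im);C=cam('wrist',s)
for p,c in comps(masks(im)['red'],300):
    e=ends(p);print(len(p),[onz(C,x,.055).round(4) for x in e])
E
```

```text
[ 0.56792666 -0.02385612  0.03053113] [0.92159814 6.54941493 1.18385749] 0.4268485206110079 2.937156781554222
5438 [array([ 0.5185, -0.0144,  0.055 ]), array([ 0.6068, -0.0113,  0.055 ])]
4503 [array([ 0.5311, -0.0384,  0.055 ]), array([ 0.6081, -0.0356,  0.055 ])]
```

View pics/w3.png

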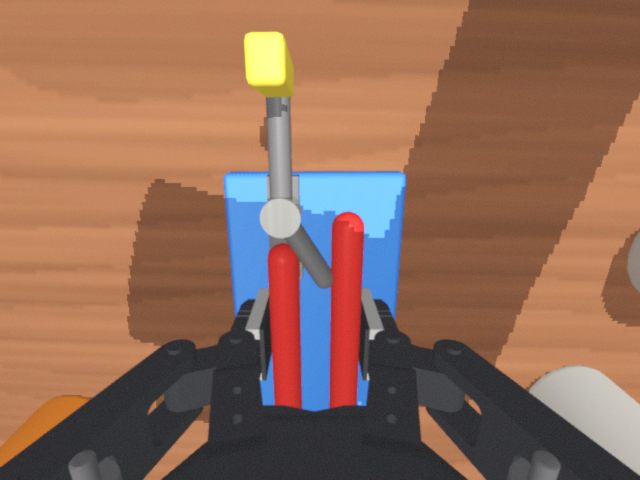

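The bars now read parallel (slopes 0.035 and 0.036), so the handle is on its stop. A touch more squeeze, then I let go and look.

Emit:
apply_moves([
  [0, 0, 0, 0, 0, 0, 0.18],
  [0, 0, 0, 0, 0, 0, 0.18],
  [0, 0, 0, 0, 0, 0, 0.05],
  [0, 0.001, 0, 0, 0, 0, -0.1],
  [0, 0.001, 0, 0, 0, 0, -0.3],
  [0, 0, 0, 0, 0, 0, -0.5],
  [0, 0, 0, 0, 0, 0, -0.5],
])

```text
t: 6.92
tcp_pos: [0.5673, -0.0227, 0.0303]
tool_rot: [-0.016, 1.0, -0.0, 0.0]
force: [-0.4, -0.3, 0.5]
finger_gap: 0.751
gripper_force: 0.0
```

```bash
python3 - <<'E'
from m import *
s=sense();print(s['tcp_pos'],s['force'],s['finger_gap'],s['gripper_force'])
im=snapshot('wrist');C=cam('wrist',s)
for p,c in comps(masks(im)['red'],300):
    e=ends(p);print(len(p),[onz(C,x,.055).round(4) for x in e])
for p,c in comps(masks(im)['yel'],300): print('yel',len(p),onz(C,c,.067).round(4))
a=snapshot('top');b=snapshot('scene')
f=lambda im,x,y:cv2.resize(im[y:y+90,x:x+120],None,fx=3.3,fy=3.3,interpolation=cv2.INTER_CUBIC)
save('c4',np.vstack([np.hstack([f(np.load('top0.npy'),285,90),f(a,285,90)]),np.hstack([f(np.load('scene0.npy'),160,230),f(b,160,230)])]))
E
```

```text
[ 0.56731725 -0.0227462   0.0302826 ] [-0.37169293 -0.25837814  0.53562858] 0.7508508119326017 0.0
5325 [array([ 0.5183, -0.0144,  0.055 ]), array([ 0.6065, -0.0115,  0.055 ])]
4374 [array([ 0.5309, -0.0383,  0.055 ]), array([ 0.6067, -0.0356,  0.055 ])]
yel 2818 [ 0.4728 -0.0414  0.067 ]
```

View pics/c4.png

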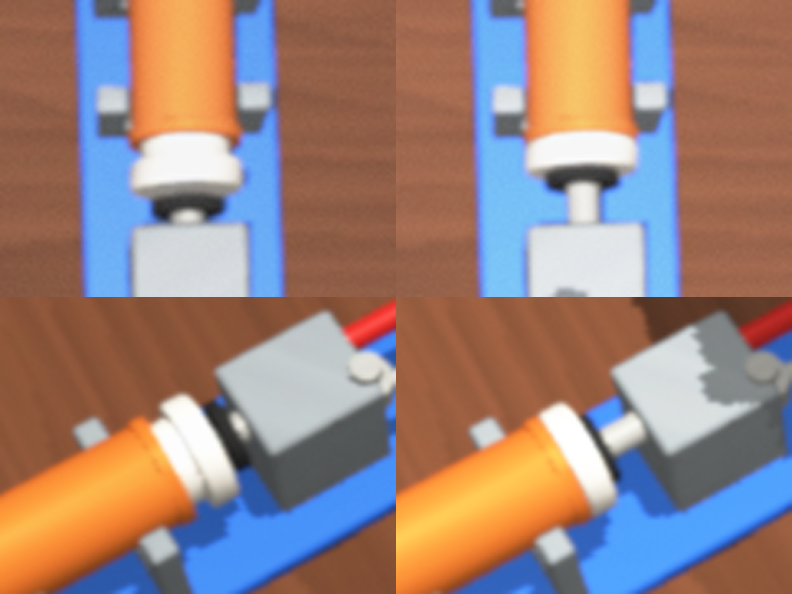

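The cap sits flush on the canister with its gap gone, compared with the left-hand crops. The handles stayed locked with the pads off. Next I lift, close the fingers and go to the +y side of the tab.

Emit:
apply_moves([
  [0, 0, -0.02, 0, 0, 0, -0.5],
  [0, 0, -0.04, 0, 0, 0, -0.5],
  [0, 0, -0.04, 0, 0, 0, 0],
  [0.02, 0.004, 0, 0, 0, 0, 0.5],
  [0.03, 0.004, 0, 0, 0, 0, 1],
  [0.03, 0.004, 0, 0, 0, 0, 1],
  [0.019, 0.004, 0, 0, 0, 0, 1],
  [0, 0, 0, 0, 0, 0, 1],
])

```text
t: 8.07
tcp_pos: [0.4663, -0.0093, 0.1304]
tool_rot: [-0.016, 1.0, 0.0, -0.001]
force: [0.3, -0.5, -0.5]
finger_gap: 0.001
gripper_force: 0.0
```

Emit:
apply_moves([
  [0, 0, 0, 0, 0, 0, 1],
  [0, 0, 0, 0, 0, 0, 1],
  [0, 0, 0.02, 0, 0, 0, 1],
  [0, 0, 0.02, 0, 0, 0, 1],
])

```text
t: 8.57
tcp_pos: [0.4692, -0.01, 0.09]
tool_rot: [-0.016, 1.0, -0.0, 0.001]
force: [-0.0, 0.5, -0.1]
finger_gap: -0.0
gripper_force: 0.0
```

```bash
python3 - <<'E'
from m import *
s=sense();print(s['tcp_pos'],s['force'],s['finger_gap'],s['gripper_force'])
im=snapshot('wrist');save('w5',im);C=cam('wrist',s)
for p,c in comps(masks(im)['yel'],300): print('yel',len(p),c,onz(C,c,.075).round(4))
E
```

```text
[ 0.4691899  -0.01004961  0.09000303] [-0.02573248  0.46654643 -0.066468  ] -0.00047196354147339986 0.0
yel 980 [260.43571429 292.20510204] [ 0.4725 -0.0392  0.075 ]
yel 1637 [625.4966402  444.42822236] [0.5735 0.1907 0.075 ]
```

View pics/w5.png

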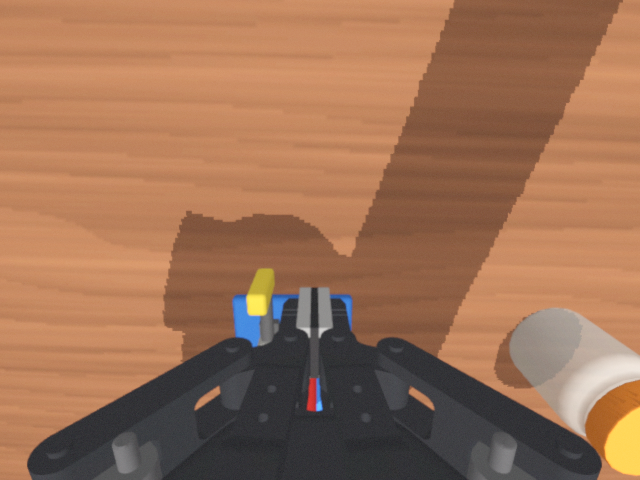

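The shut fingers hang on the +y side of the tab, which is at pixel (260,292), with clear space between. I'm lowering and feeling for contact.

Emit:
apply_moves([
  [0, 0, 0.018, 0, 0, 0, 1],
  [0, 0, 0.017, 0, 0, 0, 1],
  [0, -0.004, 0, 0, 0, 0, 1],
  [0, -0.003, 0, 0, 0, 0, 1],
  [0, 0, 0, 0, 0, 0, 1],
])

```text
t: 9.25
tcp_pos: [0.4688, -0.0172, 0.056]
tool_rot: [-0.015, 1.0, -0.0, 0.001]
force: [-0.1, 0.1, 0.2]
finger_gap: -0.0
gripper_force: 0.0
```

Emit:
apply_moves([
  [0, -0.002, 0, 0, 0, 0, 1],
  [0, -0.002, 0, 0, 0, 0, 1],
  [0, 0, 0, 0, 0, 0, 1],
])

```text
t: 9.62
tcp_pos: [0.4683, -0.0206, 0.0556]
tool_rot: [-0.015, 1.0, 0.0, 0.0]
force: [-0.8, 1.2, 1.1]
finger_gap: 0.004
gripper_force: 0.8
```

Emit:
apply_moves([
  [0, -0.001, 0, 0, 0, 0, 1],
  [0, -0.001, 0, 0, 0, 0, 1],
  [0, -0.001, 0, 0, 0, 0, 1],
  [0, 0, 0, 0, 0, 0, 1],
])

```text
t: 10.12
tcp_pos: [0.4681, -0.0234, 0.0554]
tool_rot: [-0.016, 1.0, 0.0, -0.0]
force: [0.4, 4.3, 3.9]
finger_gap: -0.002
gripper_force: 2.2
```

```bash
cat > st.py <<'E'
from m import *
s=sense();print(s['tcp_pos'],s['force'])
for n in('top','scene'):
    im=snapshot(n);C=cam(n);m=masks(im)
    for p,c in comps(m['red'],60):
        e=ends(p);q=[onz(C,x,.055).round(4)[:2] for x in e]
        if abs(q[0][1])<.1: print(n,'red',len(p),q)
    for p,c in comps(m['yel'],8): print(n,'yel',len(p),onz(C,c,.067).round(4))
E
python3 st.py
```

```text
[ 0.4680902  -0.02342348  0.05540741] [0.36268031 4.3260158  3.8528614 ]
top red 523 [array([ 0.6514, -0.0337]), array([ 0.5308, -0.0373])]
top red 461 [array([ 0.6259, -0.0102]), array([ 0.5196, -0.0128])]
top yel 897 [0.5407 0.1825 0.067 ]
scene red 564 [array([ 0.5302, -0.0381]), array([ 0.6483, -0.0349])]
scene red 480 [array([ 0.517 , -0.0136]), array([ 0.6251, -0.0105])]
scene yel 94 [ 0.4755 -0.0429  0.067 ]
```

Emit:
apply_moves([
  [0, -0.001, 0, 0, 0, 0, 1],
  [0, -0.001, 0, 0, 0, 0, 1],
  [0, -0.001, 0, 0, 0, 0, 1],
  [0, 0, 0, 0, 0, 0, 1],
])

```text
t: 10.72
tcp_pos: [0.4682, -0.0266, 0.0553]
tool_rot: [-0.016, 1.0, 0.0, -0.0]
force: [-0.7, 4.9, 4.0]
finger_gap: -0.002
gripper_force: 2.4
```

Emit:
apply_moves([
  [0, -0.001, 0, 0, 0, 0, 1],
  [0, 0, 0, 0, 0, 0, 1],
])

```text
t: 10.98
tcp_pos: [0.4683, -0.0276, 0.0553]
tool_rot: [-0.016, 1.0, 0.0, -0.0]
force: [-0.6, 5.4, 3.7]
finger_gap: -0.0
gripper_force: 2.4
```

```bash
python3 st.py
```

```text
[ 0.46825796 -0.02759366  0.05532222] [-0.58341977  5.35542093  3.6687437 ]
top red 524 [array([ 0.6515, -0.0337]), array([ 0.5308, -0.0373])]
top red 461 [array([ 0.6259, -0.0097]), array([ 0.5196, -0.0099])]
top yel 924 [0.5411 0.1829 0.067 ]
scene red 566 [array([ 0.5302, -0.0382]), array([ 0.6483, -0.0349])]
scene red 483 [array([ 0.517 , -0.0102]), array([ 0.6252, -0.01  ])]
scene yel 98 [ 0.4754 -0.0476  0.067 ]
```

Emit:
apply_moves([
  [0, -0.001, 0, 0, 0, 0, 1],
  [0, 0, 0, 0, 0, 0, 1],
])

```text
t: 11.32
tcp_pos: [0.4683, -0.0286, 0.0553]
tool_rot: [-0.016, 1.0, 0.0, -0.0]
force: [-0.0, 6.0, 3.7]
finger_gap: 0.001
gripper_force: 2.4
```

```bash
python3 st.py
```

```text
[ 0.46833582 -0.02864546  0.05531316] [-0.02823474  6.03446232  3.65132802]
top red 522 [array([ 0.6515, -0.0336]), array([ 0.5308, -0.0374])]
top red 447 [array([ 0.626 , -0.0082]), array([ 0.5195, -0.0024])]
top yel 949 [0.5415 0.1832 0.067 ]
scene red 564 [array([ 0.5302, -0.0382]), array([ 0.6483, -0.0349])]
scene red 480 [array([0.517 , 0.0018]), array([ 0.6253, -0.0074])]
scene yel 97 [ 0.4758 -0.0482  0.067 ]
```

The handle has gone over and is opening. I'm letting it finish, then easing the lever back.

Emit:
apply_moves([
  [0, 0, 0, 0, 0, 0, 1],
  [0, 0, 0, 0, 0, 0, 1],
  [0, 0.003, 0, 0, 0, 0, 1],
  [0, 0.004, 0, 0, 0, 0, 1],
  [0, 0.006, 0, 0, 0, 0, 1],
  [0, 0.005, 0, 0, 0, 0, 1],
  [0, 0, -0.03, 0, 0, 0, 1],
  [0, 0, -0.04, 0, 0, 0, 1],
])

```text
t: 12.42
tcp_pos: [0.4673, -0.0104, 0.1253]
tool_rot: [-0.016, 1.0, 0.0, -0.001]
force: [-0.3, -0.7, 0.8]
finger_gap: 0.0
gripper_force: 0.0
```

Emit:
apply_moves([
  [0, 0, -0.05, 0, 0, 0, 1],
  [0, 0, -0.04, 0, 0, 0, 1],
  [0, 0, 0, 0, 0, 0, 1],
  [0, 0, 0, 0, 0, 0, 1],
])

```text
t: 12.92
tcp_pos: [0.4672, -0.0105, 0.2148]
tool_rot: [-0.016, 1.0, 0.0, -0.001]
force: [0.3, -0.2, -0.2]
finger_gap: -0.002
gripper_force: 0.0
```

```bash
python3 st.py; python3 - <<'E'
from h import *
save('f6',snapshot('scene'))
E
```

```text
[ 0.46724693 -0.01046428  0.2147674 ] [ 0.3441812  -0.21363814 -0.22067154]
top red 528 [array([ 0.6515, -0.0335]), array([ 0.5308, -0.0374])]
top red 487 [array([ 0.6265, -0.0039]), array([0.521 , 0.0218])]
top yel 468 [0.5361 0.1767 0.067 ]
top yel 32 [ 0.4767 -0.0397  0.067 ]
scene red 566 [array([ 0.5302, -0.0382]), array([ 0.6483, -0.0349])]
scene red 515 [array([0.5205, 0.0206]), array([ 0.626 , -0.0037])]
scene yel 156 [ 0.4725 -0.0407  0.067 ]
```

View pics/f6.png

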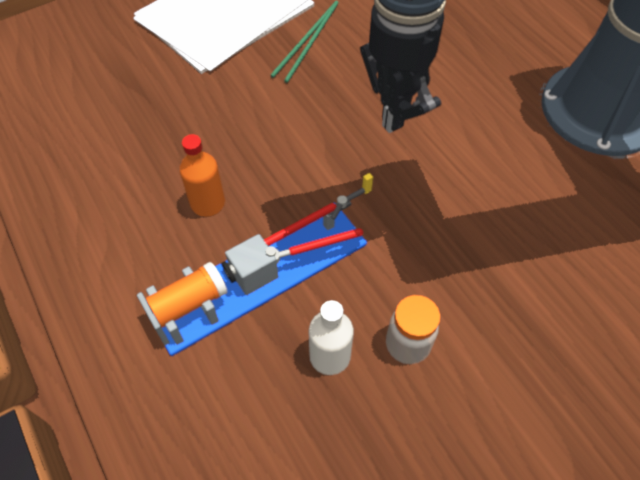

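The final picture shows the clamp sprung open, the lever back at rest with the tab at (368,183), and the cap home at (215,280) with the ram withdrawn. The bottles and shaker haven't moved.

```bash
python3 -c "
from station import *
print(sign_off())"
```

```text
the job is handed in; nothing more can be done
None
```

The job is handed in: the cap is home, the handles locked and then sprung open with the release lever, the lever is back at rest, and the bottles and shaker stand where they were.

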